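# Sugar shakers in order of height beside the cookie pan

## Task

The four full steel sugar shakers have been left about the decorating bench. Line them up by height along the low steel shelf, one standing in the middle of each round dish: the shortest in the dish at the end nearest the sheet pan of cookies, rising dish by dish to the tallest at the other end. Keep them upright and set each one down gently, without dropping it or knocking any over.

Things in the scene. Friction and masses are not known exactly. Their poses are not given: they have to be found in the camera images.
- shaker_a: The shortest of four sugar shakers: an upright plain stainless-steel cylinder 42 mm across and 70 mm tall (the lid is a low perforated dome taking the top 10 mm; the side below it is straight and can be gripped anywhere). Origin: centre of its underside; z up along its axis. Loose, standing on the bench at the start.
- shaker_b: The second shortest of four sugar shakers: an upright plain stainless-steel cylinder 48 mm across and 95 mm tall (the lid is a low perforated dome taking the top 10 mm; the side below it is straight and can be gripped anywhere). Origin: centre of its underside; z up along its axis. Loose, standing on the bench at the start.
- shaker_c: The second tallest of four sugar shakers: an upright plain stainless-steel cylinder 55 mm across and 120 mm tall (the lid is a low perforated dome taking the top 10 mm; the side below it is straight and can be gripped anywhere). Origin: centre of its underside; z up along its axis. Loose, standing on the bench at the start.
- shaker_d: The tallest of four sugar shakers: an upright plain stainless-steel cylinder 62 mm across and 150 mm tall (the lid is a low perforated dome taking the top 10 mm; the side below it is straight and can be gripped anywhere). Origin: centre of its underside; z up along its axis. Loose, standing on the bench at the start.
- dish_1: Spill dish number 1 of the row, counted from the +y (left) end of the shelf (the end dish on the left, +y side, as seen from the robot). All four are alike: shallow round white glazed dish, fixed to the shelf, 95 mm across the rim, 8 mm high, flat inner floor 3 mm above its underside and about 80 mm across. Origin: centre of its underside, which lies on the shelf top. Dishes are about 105 mm apart, centre to centre.
- dish_2: Spill dish number 2 of the row, counted from the +y (left) end of the shelf. All four are alike: shallow round white glazed dish, fixed to the shelf, 95 mm across the rim, 8 mm high, flat inner floor 3 mm above its underside and about 80 mm across. Origin: centre of its underside, which lies on the shelf top. Dishes are about 105 mm apart, centre to centre.
- dish_3: Spill dish number 3 of the row, counted from the +y (left) end of the shelf. All four are alike: shallow round white glazed dish, fixed to the shelf, 95 mm across the rim, 8 mm high, flat inner floor 3 mm above its underside and about 80 mm across. Origin: centre of its underside, which lies on the shelf top. Dishes are about 105 mm apart, centre to centre.
- dish_4: Spill dish number 4 of the row, counted from the +y (left) end of the shelf (the end dish on the right, -y side, as seen from the robot). All four are alike: shallow round white glazed dish, fixed to the shelf, 95 mm across the rim, 8 mm high, flat inner floor 3 mm above its underside and about 80 mm across. Origin: centre of its underside, which lies on the shelf top. Dishes are about 105 mm apart, centre to centre.
- shelf: Low stainless-steel shelf standing on the bench beyond the shakers, 430 mm long (along its y), 115 mm deep (along its x, which points away from the robot), top 25 mm above the bench, with a thin guard bar 42 mm above the bench along its far edge (52 mm behind its centre line). Fixed. Origin: centre of its underside. The dishes stand in a row along its y. Farther back on the bench lie a rolling pin (60 mm high) and a bowl (75 mm high), at least 60 mm clear of the shelf.
- pan: Aluminium sheet pan of baked cookies, 330 mm (x) by 240 mm (y), 25 mm high, lying on the bench off one end of the shelf: sometimes the left (+y), sometimes the right (-y); a white bench scale, up to 60 mm high, lies off the other end. Not to be moved. Origin: centre of its underside. Small things lying between the shakers (a cutter, a cookie, a brush) are all under 22 mm high.
Things that resemble listed ones, but are neither listed nor needed, are in the scene too. Leave any red or turquoise look-alike of the shaker_b alone.

How it is judged:
By the outcome, as a careful person would: the job done as asked, in the order asked, and still so for the second after the job is handed in, with the robot touching nothing.
It also fails if it takes over 99 s, if anything falls off the work surface, if the arm or the gripper's body presses on something with over 40 N, if the wrist force passes 120 N, or if a joint passes its speed limit or range.

## Robot

A 7-joint arm with a two-finger parallel gripper is mounted at the origin on the work surface. World frame = base frame: x ahead of the robot, y to its left, z up, the work surface at z = 0. Lengths are in m, angles in degrees, forces in N, time in s.
With the tool pointing down it reaches from about 0.425 to 0.875 m from the base axis. Payload 4.7 kg.
Tool frame: the origin (TCP) lies at the very end of the fingers, on their centre line; the grasp point (between the pads) lies 19 mm behind it; z points along the fingers, y is the direction in which the jaws open and shut (so a half turn about z gives the same grasp; the last joint's range is limited). The gripper opens to 87 mm and grips with 3 to 60 N. Pads are 19 mm wide; open, the fingers measure 117 mm over their backs; the gripper's body (75 mm by 190 mm) begins 51 mm behind the grasp point.
Start: joints at [69.219, 18.392, -4.016, 83.108, 1.295, 78.541, -3.26], TCP at [0.239, -0.604, 0.223] pointing down, gripper open.
Joint ranges: [-163.93, 163.93], [-17.29, 119.83], [-79.2, 71.16], [3.27, 140.29], [-89.18, 269.18], [5.43, 117.66], [-154.24, 154.24]. Speed limits (degrees/s): [147.25, 147.25, 180, 180, 180, 180, 180].

## Interface

Orientations are given as [roll, pitch, yaw] about the fixed x, y, z axes, in that order (R = Rz(yaw) Ry(pitch) Rx(roll)).
In Python, from cell import monitor, imaging, ticket, spot_in, pinpoint gives the robot as it stands.
- The arm moves only by the tool servo_tool, never from a script. Its argument "targets" is a list of rows, each a list of 5 numbers: the opening in per cent of the stroke, from 0 (shut) to 100 (fully open), then the shift along the tool's x, y, z in m, then the turn about the tool's z in rad. In form: [[grip, dx, dy, dz, turn], ...]. A call has 1 to 5 rows; each row is the pose to reach, as a shift and turn from the pose commanded when the call began, along the tool's axes at that moment; what a row does not reach only later rows make up. A row lasts 1/8 s, in which the tool goes at most 62.5 mm and 10.7 degrees, less where a joint would pass 70% of its speed; a pose out of reach is approached as far as the arm can. A call with a gripper value outside its range is refused whole. The fingers move at their own pace and stop on an object; "grip_force" is the grip in N (left out, the last holds). Time passes only in rows, so rows that repeat a pose let the fingers close. It gives the time, the measured TCP pose, the force and the opening at its end, in the units of the state.
- monitor.get_obs(): the state, without advancing time (a new reading comes with each control period).
- imaging.read_camera(name): name is "side" or "top" or "wrist"; returns a dict with "frame" (400x640x3 uint8, blue, green, red), "depth" (400x640 float32, m along the optical axis (not along the pixel's ray), 0 where there is no reading), "K" (3x3 intrinsics, pixels), "world_from_camera" (4x4, takes a point from camera to world coordinates). Camera axes: x right, y down, z forward; pixel columns grow to the right and rows downward; lengths in m; the calibration is good to about 2 mm. The wrist camera is an equidistant fisheye: a pixel r from the principal point sees the ray r / f radians off the axis. A picture is of the moment at which its call begins.
- ticket.sign_off(): hands the job in, once; it reports no verdict.
Trained networks look in the newest picture that a camera, given by its name, has taken for a name from the list of things; names that differ only in an ending like _2 or _b are one class to them, and where a whole thing is asked for, a point or a joint stands for the part that bears it (a point fixed in the world has none). Each returns a list of dicts, best first, with "confidence" (0 to 1); they miss things now and then, are a little off and sometimes report something else, mostly with a low value. They report only what shows in the picture. A call takes as long as a camera call. They do not tell look-alikes from the thing itself.
- spot_in(camera, label): "at" ([column, row] in pixels, amid what is visible of it).
- pinpoint(camera, label): "at" ([column, row] in pixels: a listed point, or the origin of a listed thing).
The state is a dict: "time_s": time; "qpos": joint angles; "joint_velocities": joint speeds; "effort": joint torques, N m; "tool_pos": TCP position; "tool_rot": TCP orientation; "force": force on the tool from outside, world axes, zero at the start; "wrist_torque": the same for the moment, N m; "grip_width": finger opening in m.
Only numpy, scipy, OpenCV 4.12 (cv2) and the standard library are available. Lean on these libraries where they do the work, as an engineer would, in place of code of your own. Each camera call takes 0.05 s, during which the arm holds its last target.

## Working session

There is one attempt and no reset: what is moved stays moved. The work goes in short steps, Python scripts to look and compute and a tool call to move; the robot and the scene stay as the last step left them, time stands still between calls to the robot, and variables do not carry over. Pictures are saved under pics/ and viewed, and the job is handed in when it is done.

Besides the shell and the picture viewer there is one more tool, called as name(argument=value, ...), one argument or row to a line, values as JSON. servo_tool: Moves the arm, as the interface text tells. Its arguments: {"type":"object","properties":{"targets":{"type":"array","items":{"type":"array","items":{"type":"number"}}},"grip_force":{"type":"number"}},"required":["targets"]}

```bash
ls; mkdir -p pics
python3 - <<'E'
from cell import monitor, imaging, ticket, spot_in, pinpoint
import cv2
o=monitor.get_obs();print(o)
for c in ("top","side"):
    r=imaging.read_camera(c);cv2.imwrite(f"pics/{c}0.png",r["frame"]);print(c,r["K"],r["world_from_camera"])
E
```

```text
pics
{'time_s': 0.0, 'qpos': array([69.21747446, 18.43754711, -4.0143114 , 83.17675247,  1.29702594,
       78.54059093, -3.26051833]), 'joint_velocities': array([-0.03806193,  0.01717535,  0.00512149,  0.04161128, -0.04159104,
       -0.04694204, -0.04440546]), 'effort': array([-1.95678736e-04, -4.91286349e+01, -4.03940147e-01, -3.12532282e+01,
       -6.39695465e-02,  4.37951228e-02,  1.73227936e-04]), 'tool_pos': array([ 0.23889894, -0.60389635,  0.22146229]), 'tool_rot': array([-1.79890463e+02,  8.23873168e-03,  2.15910522e+01]), 'force': array([ 0.63599927, -0.06466361,  0.06568902]), 'wrist_torque': array([-0.02609462,  0.01009242,  0.0023269 ]), 'grip_width': 0.08681435088772675}
top [[490.2287614    0.         329.13353375]
 [  0.         490.2287614  204.45642987]
 [  0.           0.           1.        ]] [[-5.87870395e-03 -9.92314870e-01  1.23598704e-01  3.35507322e-01]
 [-9.99982364e-01  5.93792731e-03  1.10788316e-04 -1.25950749e-02]
 [-8.43857011e-04 -1.23595873e-01 -9.92332277e-01  1.59482924e+00]
 [ 0.00000000e+00  0.00000000e+00  0.00000000e+00  1.00000000e+00]]
side [[396.36964339   0.         322.00584381]
 [  0.         396.36964339 195.85664406]
 [  0.           0.           1.        ]] [[ 0.96280438 -0.18290585  0.1988798   0.33107726]
 [-0.27002178 -0.67800736  0.68366238 -0.65854614]
 [ 0.00979612 -0.71193502 -0.70217702  0.73861866]
 [ 0.          0.          0.          1.        ]]
```

View pics/top0.png

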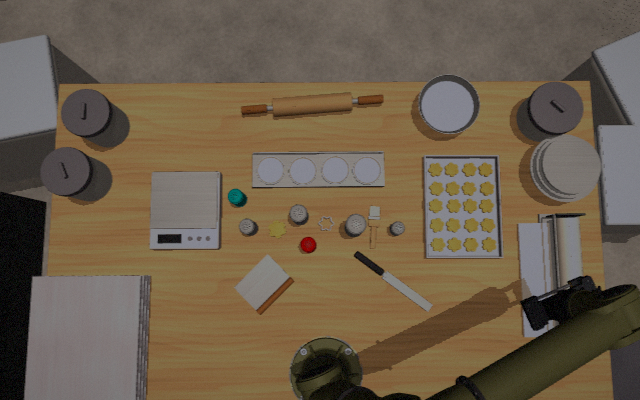

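View pics/side0.png

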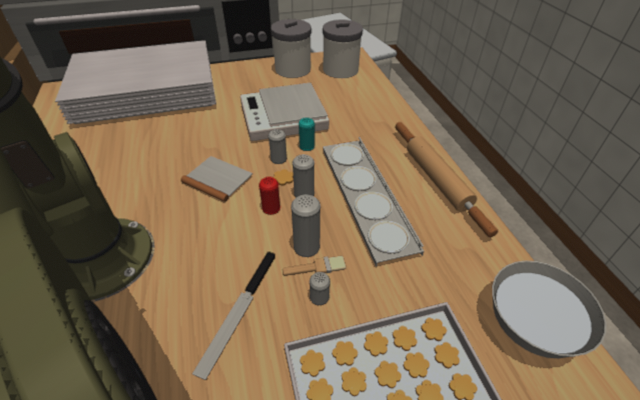

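```bash
cat > h.py <<'E'
from cell import monitor, imaging, ticket, spot_in, pinpoint
import cv2, numpy as np
from scipy.spatial.transform import Rotation as Ro
def cloud(r):
    K=r["K"];d=r["depth"];T=r["world_from_camera"]
    v,u=np.mgrid[0:400,0:640]
    P=np.stack([(u-K[0,2])/K[0,0]*d,(v-K[1,2])/K[1,1]*d,d],-1)
    W=P@T[:3,:3].T+T[:3,3]; W[d<=0]=np.nan
    return W
E
python3 - <<'E'
from h import *
for c in("top","side"):
    r=imaging.read_camera(c);W=cloud(r)
    for l in("shaker_a","shaker_b","shaker_c","shaker_d","dish_1","shelf","pan"):
        for f in (pinpoint,):
            for x in f(c,l): 
                a=x["at"];print(c,l,np.round(a),round(x["confidence"],2),np.round(W[int(a[1]),int(a[0])],3))
# blobs of height
r=imaging.read_camera("top");W=cloud(r)
print(monitor.get_obs()["time_s"])
np.save("W.npy",W)
E
```

```text
top shaker_a [354. 229.] 0.86 [ 0.442 -0.086  0.147]
top shaker_a [299. 214.] 0.72 [0.49  0.081 0.127]
top shaker_a [308. 244.] 0.69 [0.401 0.056 0.092]
top shaker_a [393. 228.] 0.62 [ 0.451 -0.209  0.063]
top shaker_a [247. 228.] 0.52 [0.454 0.24  0.094]
top shaker_a [240. 202.] 0.52 [0.533 0.265 0.083]
top shaker_b [354. 229.] 0.86 [ 0.442 -0.086  0.147]
top shaker_b [299. 214.] 0.72 [0.49  0.081 0.127]
top shaker_b [308. 244.] 0.69 [0.401 0.056 0.092]
top shaker_b [393. 228.] 0.62 [ 0.451 -0.209  0.063]
top shaker_b [247. 228.] 0.52 [0.454 0.24  0.094]
top shaker_b [240. 202.] 0.52 [0.533 0.265 0.083]
top shaker_c [354. 229.] 0.86 [ 0.442 -0.086  0.147]
top shaker_c [299. 214.] 0.72 [0.49  0.081 0.127]
top shaker_c [308. 244.] 0.69 [0.401 0.056 0.092]
top shaker_c [393. 228.] 0.62 [ 0.451 -0.209  0.063]
top shaker_c [247. 228.] 0.52 [0.454 0.24  0.094]
top shaker_c [240. 202.] 0.52 [0.533 0.265 0.083]
top shaker_d [354. 229.] 0.86 [ 0.442 -0.086  0.147]
top shaker_d [299. 214.] 0.72 [0.49  0.081 0.127]
top shaker_d [308. 244.] 0.69 [0.401 0.056 0.092]
top shaker_d [393. 228.] 0.62
[... 1282 characters left out ...]
 0.77 [ 0.449 -0.121  0.025]
side shaker_c [273. 204.] 0.76 [0.406 0.028 0.041]
side shaker_d [307. 146.] 0.98 [0.549 0.258 0.021]
side shaker_d [306. 196.] 0.94 [ 0.463 -0.075  0.151]
side shaker_d [280. 161.] 0.92 [0.459 0.216 0.017]
side shaker_d [321. 294.] 0.86 [ 0.449 -0.248  0.046]
side shaker_d [306. 250.] 0.77 [ 0.449 -0.121  0.025]
side shaker_d [273. 204.] 0.76 [0.406 0.028 0.041]
side dish_1 [372. 208.] 0.86 [ 0.641 -0.04   0.028]
side dish_1 [386. 235.] 0.82 [ 0.642 -0.128  0.029]
side dish_1 [356. 178.] 0.71 [0.639 0.076 0.027]
side dish_1 [348. 155.] 0.61 [0.649 0.174 0.031]
side shelf [364. 200.] 0.8 [ 0.63  -0.004  0.027]
side pan [392. 385.] 0.91 [ 0.528 -0.439  0.013]
0.95
```

Run:
```python
from h import *
from scipy.optimize import least_squares
rt=imaging.read_camera("top");Wt=cloud(rt);rs=imaging.read_camera("side");Ws=cloud(rs)
g={"a":(.451,-.22,.021,.07),"b":(.454,.235,.024,.095),"c":(.487,.078,.0275,.12),"d":(.442,-.095,.031,.15)}
for n,(x,y,R,h) in g.items():
    for nm,W in(("top",Wt),("side",Ws)):
        P=W.reshape(-1,3);P=P[np.isfinite(P).all(1)]
        near=np.hypot(P[:,0]-x,P[:,1]-y)<R+.03
        S=P[near&(P[:,2]>.025)&(P[:,2]<h-.015)]
        T=P[near&(P[:,2]>h-.013)]
        if len(S)>10:
            f=least_squares(lambda c:np.hypot(S[:,0]-c[0],S[:,1]-c[1])-R,[x,y],loss="soft_l1",f_scale=.003)
            print(n,nm,"side",len(S),np.round(f.x,4),"rms",round(float(np.sqrt(np.mean(f.fun**2))),4))
        if len(T)>5: print(n,nm,"lid",len(T),np.round((T.min(0)+T.max(0))/2,4),np.round(np.median(T,0),4),np.round(np.ptp(T,axis=0),3),"zmax",round(np.percentile(T[:,2],95),3))
# dishes
for nm,r,W in(("top",rt,Wt),("side",rs,Ws)):
    hsv=cv2.cvtColor(r["frame"],cv2.COLOR_BGR2HSV)
    roi=(W[...,0]>.57)&(W[...,0]<.72)&(abs(W[...,1])<.26)&(W[...,2]>.015)&(W[...,2]<.05)
    print(nm,"shelf z",np.round(np.nanpercentile(W[roi][:,2],[5,50,95]),4),np.nanpercentile(W[roi],[1,99],axis=0).round(3).tolist())
    v=r["frame"].min(-1)
    t,_=cv2.threshold(v[roi].reshape(-1,1),0,255,cv2.THRESH_OTSU)
    m=(roi&(v>t)).astype(np.uint8)
    k,l,st,ce=cv2.connectedComponentsWithStats(m)
    K=r["K"];Tm=r["world_from_camera"]
    for i in range(1,k):
        if st[i,4]<150: continue
        p=W[l==i]
        # pixel outline to plane z=.031
        v_,u_=np.nonzero(l==i)
        d=np.stack([(u_-K[0,2])/K[0,0],(v_-K[1,2])/K[1,1],np.ones(len(u_))],-1)@Tm[:3,:3].T
        q=Tm[:3,3]+d*((.031-Tm[2,3])/d[:,2])[:,None]
        c,rad=cv2.minEnclosingCircle(q[:,:2].astype(np.float32))
        print(nm,"dish",st[i].tolist(),"depth mid",((p.min(0)+p.max(0))/2).round(3),"mean plane",q.mean(0).round(4),"circ",np.round(c,4),round(rad,4))
```

```text
a top side 13 [ 0.4523 -0.2286] rms 0.0004
a top lid 140 [ 0.4526 -0.2275  0.0671] [ 0.4507 -0.2268  0.0665] [0.041 0.039 0.019] zmax 0.074
a side side 155 [ 0.4538 -0.2287] rms 0.0006
a side lid 316 [ 0.4534 -0.231   0.0652] [ 0.4518 -0.2354  0.0684] [0.042 0.04  0.016] zmax 0.072
b top side 43 [0.4587 0.2434] rms 0.0005
b top lid 188 [0.4582 0.2429 0.0927] [0.4574 0.2406 0.0917] [0.044 0.047 0.021] zmax 0.098
b side side 258 [0.4604 0.2426] rms 0.0013
b side lid 172 [0.4599 0.24   0.0907] [0.4588 0.2302 0.093 ] [0.046 0.046 0.017] zmax 0.097
c top side 42 [0.4957 0.0821] rms 0.0003
c top lid 249 [0.4948 0.081  0.1171] [0.494  0.0818 0.1169] [0.055 0.052 0.02 ] zmax 0.123
c side side 493 [0.4972 0.0817] rms 0.001
c side lid 290 [0.4966 0.077  0.1155] [0.495  0.0704 0.118 ] [0.053 0.052 0.017] zmax 0.122
d top side 45 [ 0.4589 -0.0922] rms 0.0003
d top lid 333 [ 0.4578 -0.0921  0.1467] [ 0.4573 -0.0916  0.1466] [0.06  0.06  0.019] zmax 0.153
d side side 906 [ 0.4605 -0.0926] rms 0.0008
d side lid 532 [ 0.4597 -0.0965  0.1453] [ 0.4581 -0.1023  0.1482] [0.061 0.058 0.017] zmax 0.152
top shelf z [0.0199 0.0268 0.0363] [[0.591, -0.188, 0.017], [0.703, 0.232, 0.043]]
top dish [253, 153, 132, 34, 4065] depth mid [0.645 0.022 0.028] mean plane [0.6434 0.0223 0.031 ] circ [0.6433 0.0222] 0.2183
side shelf z [0.0237 0.0279 0.0355] [[0.593, -0.192, 0.019], [0.707, 0.227, 0.043]]
side dish [331, 143, 33, 21, 494] depth mid [0.647 0.179 0.031] mean plane [0.6458 0.1789 0.031 ] circ [0.6471 0.1808] 0.0472
side dish [340, 166, 36, 23, 594] depth mid [0.644 0.076 0.03 ] mean plane [0.6428 0.0741 0.031 ] circ [0.6438 0.0766] 0.0475
side dish [355, 192, 38, 26, 750] depth mid [ 0.647 -0.029  0.03 ] mean plane [ 0.6457 -0.0318  0.031 ] circ [ 0.6473 -0.0306] 0.0479
side dish [368, 220, 42, 32, 933] depth mid [ 0.644 -0.132  0.031] mean plane [ 0.6438 -0.1355  0.031 ] circ [ 0.6453 -0.1341] 0.0477
```

servo_tool(
  targets=[
    [100,0.044,-0.035,0,-0.17],
    [100,0.088,-0.07,0,-0.34],
    [100,0.132,-0.105,0,-0.51],
    [100,0.176,-0.14,0,-0.68],
    [100,0.22,-0.175,0,-0.85],
  ],
  grip_force=25,
)

```text
time_s: 1.68
tool_pos: [0.3801, -0.3592, 0.2228]
tool_rot: [180.0, 0.0, 70.6]
force: [-0.0, -0.8, -0.4]
grip_width: 0.0874
```

```bash
cat >> h.py <<'E'
def go(x,y,z,yaw=90,):
    o=monitor.get_obs();p=o["tool_pos"];R=Ro.from_euler("xyz",o["tool_rot"],degrees=True).as_matrix()
    d=R.T@(np.array([x,y,z])-p); t=-np.radians((yaw-o["tool_rot"][2]+180)%360-180)
    print("t",o["time_s"],"pos",p.round(4),"rot",o["tool_rot"].round(2),"F",o["force"].round(1),"w",round(o["grip_width"],4),"-> d",d.round(4),"turn",round(t,3))
E
python3 - <<'E'
from h import *
go(.453,-.2286,.2)
# dishes in top: ellipse via Hough on bright upsampled
r=imaging.read_camera("top");f=r["frame"][140:200,240:400]
cv2.imwrite("pics/topcrop.png",cv2.resize(f,None,fx=5,fy=5,interpolation=cv2.INTER_CUBIC))
r=imaging.read_camera("wrist");cv2.imwrite("pics/w1.png",r["frame"])
E
```

```text
t 1.675 pos [ 0.3801 -0.3592  0.2228] rot [1.7996e+02 4.0000e-02 7.0610e+01] F [-0.  -0.8 -0.4] w 0.0874 -> d [0.1474 0.0254 0.0228] turn -0.338
```

View pics/topcrop.png

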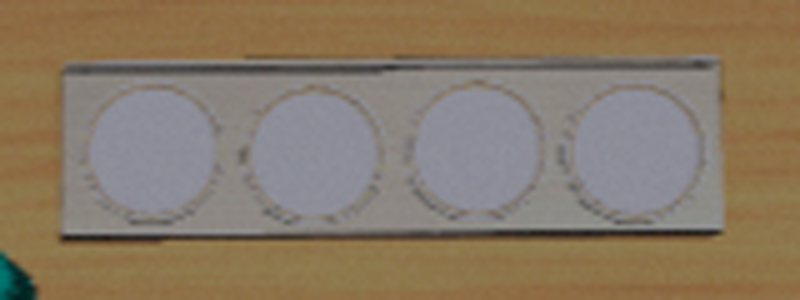

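View pics/w1.png

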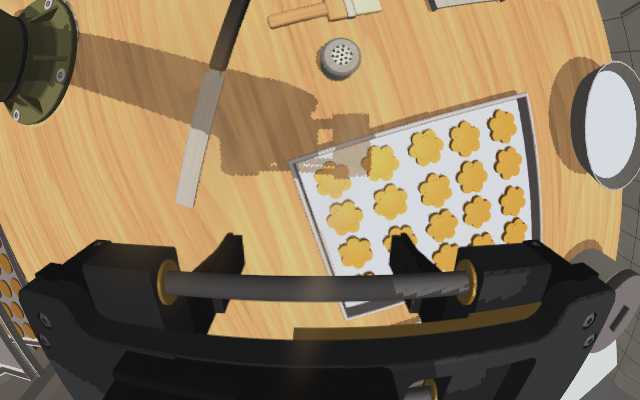

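Run:
```python
from h import *
r=imaging.read_camera("top");K=r["K"];T=r["world_from_camera"]
for n,(u,v) in zip("1234",[(152.5,151),(315.5,153),(478,149),(637,150.5)]):
    u=(u+.5)/5-.5+240;v=(v+.5)/5-.5+140
    d=T[:3,:3]@[(u-K[0,2])/K[0,0],(v-K[1,2])/K[1,1],1]
    print(n,(T[:3,3]+d*(.029-T[2,3])/d[2]).round(4))
```

```text
1 [0.6451 0.1786 0.029 ]
2 [0.6431 0.0728 0.029 ]
3 [ 0.6451 -0.0328  0.029 ]
4 [ 0.6435 -0.136   0.029 ]
```

servo_tool(
  targets=[
    [100,0.05,0.009,0,-0.12],
    [100,0.1,0.018,0,-0.24],
    [100,0.147,0.0254,0,-0.338],
    [100,0.147,0.0254,0.03,-0.338],
    [100,0.147,0.0254,0.06,-0.338],
  ],
)

```text
time_s: 2.45
tool_pos: [0.453, -0.2321, 0.1623]
tool_rot: [179.9, 0.1, 89.6]
force: [-0.1, -0.5, -0.2]
grip_width: 0.087
```

Run:
```python
from h import *
go(.453,-.2286,.03)
r=imaging.read_camera("wrist");cv2.imwrite("pics/w2.png",r["frame"])
```

```text
t 2.45 pos [ 0.453  -0.2321  0.1623] rot [1.7994e+02 9.0000e-02 8.9580e+01] F [-0.1 -0.5 -0.2] w 0.087 -> d [ 0.0037 -0.0002  0.1323] turn -0.007
```

View pics/w2.png

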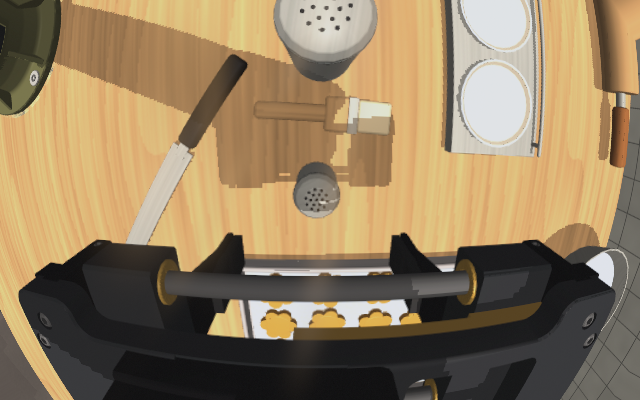

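servo_tool(
  targets=[
    [100,0.0,0.0,0.045,-0.003],
    [100,0.0,0.0,0.09,-0.003],
    [100,0.0,0.0,0.12,-0.003],
    [100,0.0,0.0,0.132,-0.003],
    [100,0.0,0.0,0.132,-0.003],
  ],
)

```text
time_s: 3.12
tool_pos: [0.4526, -0.2316, 0.0306]
tool_rot: [-180.0, -0.0, 89.8]
force: [-0.3, -0.6, -0.8]
grip_width: 0.0869
```

Run:
```python
from h import *
go(.453,-.2286,.03)
```

```text
t 3.125 pos [ 0.4526 -0.2316  0.0306] rot [-1.7997e+02 -1.0000e-02  8.9750e+01] F [-0.3 -0.6 -0.8] w 0.0869 -> d [0.003  0.0004 0.0006] turn -0.004
```

servo_tool(
  targets=[
    [60,0.003,0.0,0,0],
    [0,0.003,0.0,0,0],
    [0,0.003,0.0,0,0],
    [0,0.003,0.0,0,0],
    [0,0.003,0.0,0,0],
  ],
  grip_force=25,
)

```text
time_s: 3.75
tool_pos: [0.4528, -0.228, 0.0306]
tool_rot: [180.0, 0.0, 89.8]
force: [-0.6, -0.2, -1.3]
grip_width: 0.045
```

servo_tool(
  targets=[
    [0,0,0,0,0],
    [0,0,0,0,0],
    [0,0,0,-0.02,0],
    [0,0,0,-0.05,0],
    [0,0,0,-0.07,0],
  ],
)

```text
time_s: 4.38
tool_pos: [0.453, -0.2279, 0.1015]
tool_rot: [180.0, 0.0, 89.8]
force: [0.5, -0.3, -0.9]
grip_width: 0.0415
```

Run:
```python
from h import *
go(.644,-.135,.0306+.028)
```

```text
t 4.375 pos [ 0.453  -0.2279  0.1015] rot [1.7997e+02 1.0000e-02 8.9830e+01] F [ 0.5 -0.3 -0.9] w 0.0415 -> d [0.0935 0.1907 0.0429] turn -0.003
```

servo_tool(
  targets=[
    [0,0.02,0.045,0,0],
    [0,0.045,0.095,0,0],
    [0,0.07,0.145,0,0],
    [0,0.09,0.18,0,0],
    [0,0.094,0.191,0,0],
  ],
)

```text
time_s: 5.0
tool_pos: [0.6456, -0.1312, 0.0997]
tool_rot: [-180.0, -0.1, 90.1]
force: [-0.7, 0.6, -1.4]
grip_width: 0.0416
```

servo_tool(
  targets=[
    [0,0,0,0,0],
    [0,0,0,0.01,0],
    [0,0,0,0.02,0],
    [0,0,0,0.028,0],
    [0,0,0,0.03,0],
  ],
)

```text
time_s: 5.62
tool_pos: [0.6432, -0.1348, 0.0695]
tool_rot: [-179.9, -0.0, 89.8]
force: [0.2, 0.2, -0.8]
grip_width: 0.0409
```

Run:
```python
from h import *
go(.644,-.1343,.0306+.028)
r=imaging.read_camera("side");cv2.imwrite("pics/s2.png",cv2.resize(r["frame"][100:340,200:500],None,fx=2.5,fy=2.5))
```

```text
t 5.625 pos [ 0.6432 -0.1348  0.0695] rot [-1.7991e+02 -1.0000e-02  8.9800e+01] F [ 0.2  0.2 -0.8] w 0.0409 -> d [0.0005 0.0008 0.0109] turn -0.003
```

View pics/s2.png

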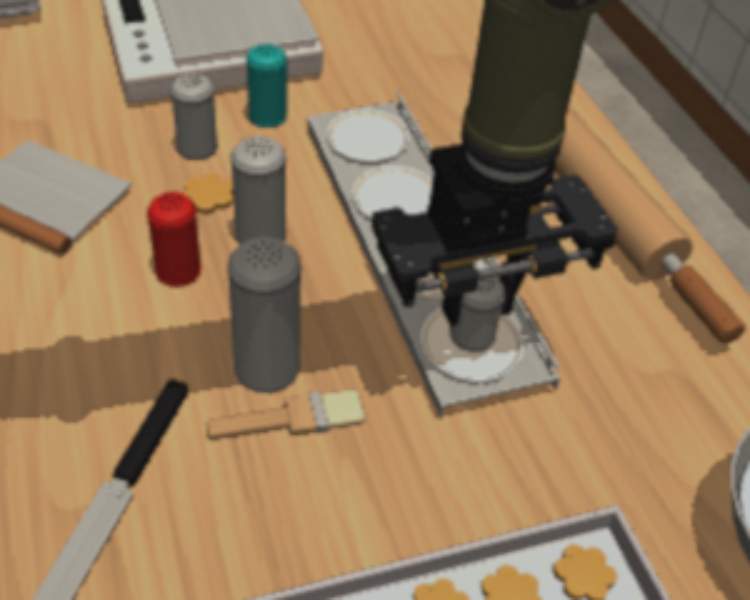

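servo_tool(
  targets=[
    [0,0,0.001,0.003,0],
    [0,0,0.001,0.006,0],
    [0,0,0.001,0.008,0],
    [0,0,0.001,0.009,0],
    [0,0,0.001,0.009,0],
  ],
)

```text
time_s: 6.3
tool_pos: [0.6451, -0.1345, 0.0615]
tool_rot: [-180.0, 0.0, 89.8]
force: [-0.1, 0.1, -1.2]
grip_width: 0.0415
```

servo_tool(
  targets=[
    [0,0,0,0.001,0],
    [0,0,0,0.002,0],
    [0,0,0,0.002,0],
  ],
)

```text
time_s: 6.68
tool_pos: [0.645, -0.1345, 0.0594]
tool_rot: [-180.0, 0.0, 89.8]
force: [-0.6, -0.4, -0.5]
grip_width: 0.041
```

servo_tool(
  targets=[
    [0,0,0,0.0005,0],
    [0,0,0,0.001,0],
    [0,0,0,0.001,0],
  ],
)

```text
time_s: 7.05
tool_pos: [0.6451, -0.1345, 0.0587]
tool_rot: [180.0, 0.0, 89.8]
force: [-1.0, -0.5, -0.1]
grip_width: 0.0416
```

servo_tool(
  targets=[
    [0,0,0,0.0005,0],
    [0,0,0,0.001,0],
    [0,0,0,0.001,0],
  ],
)

```text
time_s: 7.42
tool_pos: [0.6452, -0.1345, 0.0586]
tool_rot: [180.0, 0.0, 89.8]
force: [-3.2, 1.1, 6.2]
grip_width: 0.0415
```

servo_tool(
  targets=[
    [55,0,0,-0.0005,0],
    [65,0,0,-0.0005,0],
    [75,0,0,-0.0005,0],
    [85,0,0,-0.0005,0],
    [85,0,0,-0.0005,0],
  ],
)

```text
time_s: 8.05
tool_pos: [0.6451, -0.1345, 0.0579]
tool_rot: [-180.0, 0.0, 89.8]
force: [0.3, 0.8, -0.0]
grip_width: 0.0722
```

servo_tool(
  targets=[
    [85,0,0,-0.0005,0],
    [85,0,0,-0.03,0],
    [85,0,0,-0.08,0],
    [85,0,0,-0.13,0],
    [85,0,0,-0.17,0],
  ],
)

```text
time_s: 8.68
tool_pos: [0.6455, -0.1344, 0.2306]
tool_rot: [179.9, 0.0, 89.8]
force: [0.7, 0.4, -0.2]
grip_width: 0.0743
```

Run:
```python
from h import *
go(.4595,.243,.21)
r=imaging.read_camera("side");cv2.imwrite("pics/s3.png",cv2.resize(r["frame"][100:340,200:500],None,fx=2.5,fy=2.5))
```

```text
t 8.675 pos [ 0.6455 -0.1344  0.2306] rot [1.7988e+02 3.0000e-02 8.9830e+01] F [ 0.7  0.4 -0.2] w 0.0743 -> d [ 0.3769 -0.1871  0.02  ] turn -0.003
```

View pics/s3.png

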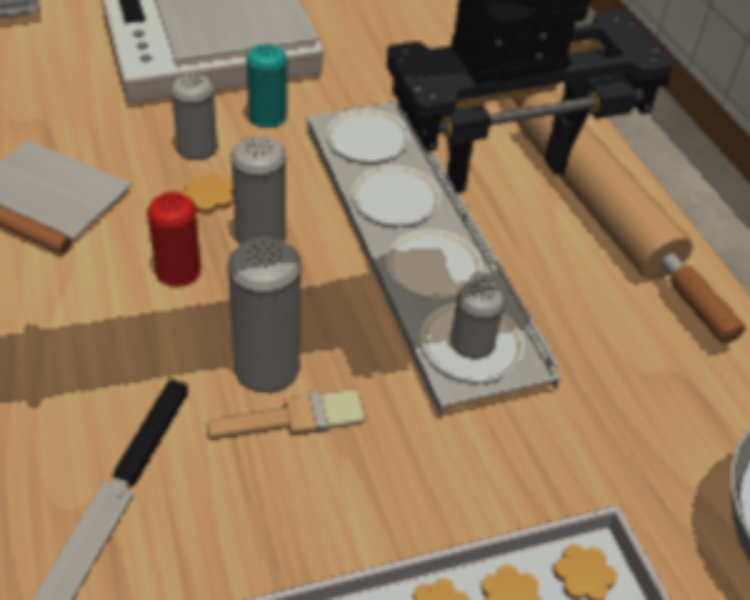

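servo_tool(
  targets=[
    [75,0.053,-0.026,0.002,0],
    [75,0.106,-0.053,0.004,0],
    [75,0.159,-0.079,0.006,0],
    [75,0.212,-0.105,0.01,0],
    [75,0.265,-0.131,0.012,0],
  ],
)

```text
time_s: 9.35
tool_pos: [0.5138, 0.1324, 0.2159]
tool_rot: [180.0, 0.0, 89.8]
force: [0.0, 0.7, 0.1]
grip_width: 0.0651
```

servo_tool(
  targets=[
    [75,0.05,-0.025,0,0],
    [75,0.095,-0.047,0,0],
    [75,0.112,-0.056,0,0],
    [75,0.112,-0.056,0,0],
  ],
)

```text
time_s: 9.85
tool_pos: [0.4583, 0.2447, 0.2162]
tool_rot: [180.0, 0.0, 90.1]
force: [0.0, 0.1, 0.3]
grip_width: 0.0651
```

Run:
```python
from h import *
go(.4595,.243,.052)
r=imaging.read_camera("wrist");cv2.imwrite("pics/w3.png",r["frame"])
from scipy.optimize import least_squares
P=cloud(imaging.read_camera("side")).reshape(-1,3);P=P[np.isfinite(P).all(1)]
S=P[(np.hypot(P[:,0]-.644,P[:,1]+.135)<.05)&(P[:,2]>.042)&(P[:,2]<.083)]
f=least_squares(lambda c:np.hypot(S[:,0]-c[0],S[:,1]-c[1])-.021,[.644,-.135],loss="soft_l1",f_scale=.003);print(len(S),f.x.round(4))
```

```text
t 9.85 pos [0.4583 0.2447 0.2162] rot [179.97   0.    90.06] F [0.  0.1 0.3] w 0.0651 -> d [-0.0017  0.0012  0.1642] turn 0.001
228 [ 0.6463 -0.1353]
```

View pics/w3.png

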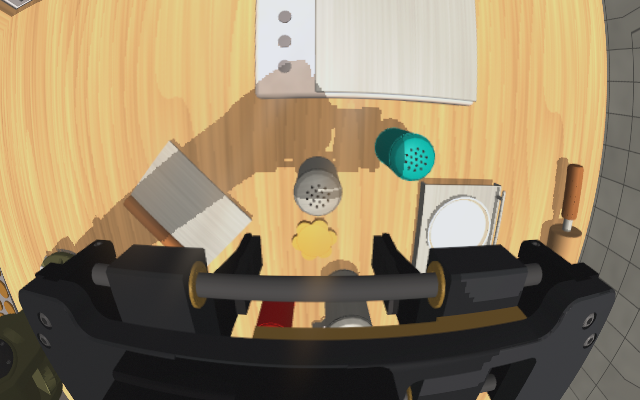

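servo_tool(
  targets=[
    [75,-0.0017,0.0012,0.05,0],
    [75,-0.0017,0.0012,0.1,0],
    [75,-0.0017,0.0012,0.145,0],
    [75,-0.0017,0.0012,0.162,0],
    [75,-0.0017,0.0012,0.164,0],
  ],
)

```text
time_s: 10.58
tool_pos: [0.4607, 0.2404, 0.0516]
tool_rot: [-179.9, 0.0, 89.7]
force: [0.0, 1.1, 0.1]
grip_width: 0.065
```

servo_tool(
  targets=[
    [30,0,0,0,0],
    [0,0,0,0,0],
    [0,0,0,0,0],
    [0,0,0,0,0],
    [0,0,0,0,0],
  ],
)

```text
time_s: 11.2
tool_pos: [0.4611, 0.2419, 0.0533]
tool_rot: [179.9, -0.0, 89.8]
force: [-1.0, -0.3, 7.0]
grip_width: 0.0473
```

Run:
```python
from h import *
go(.4595,.243,.16)
```

```text
t 11.2 pos [0.4611 0.2419 0.0533] rot [ 1.799e+02 -2.000e-02  8.984e+01] F [-1.  -0.3  7. ] w 0.0473 -> d [ 0.0011 -0.0014 -0.1067] turn -0.003
```

servo_tool(
  targets=[
    [0,0,0,0,0],
    [0,0,0,-0.02,0],
    [0,0,0,-0.06,0],
    [0,0,0,-0.1,0],
    [0,0,0,-0.13,0],
  ],
)

```text
time_s: 11.82
tool_pos: [0.4608, 0.2418, 0.1848]
tool_rot: [179.9, -0.0, 89.9]
force: [-0.4, -0.5, -1.6]
grip_width: 0.0475
```

Run:
```python
from h import *
go(.6457,-.033,.081)
r=imaging.read_camera("side");cv2.imwrite("pics/s4.png",cv2.resize(r["frame"][60:300,200:500],None,fx=2.5,fy=2.5))
```

```text
t 11.825 pos [0.4608 0.2418 0.1848] rot [ 1.7986e+02 -3.0000e-02  8.9850e+01] F [-0.4 -0.5 -1.6] w 0.0475 -> d [-0.2743  0.1854  0.1042] turn -0.003
```

View pics/s4.png

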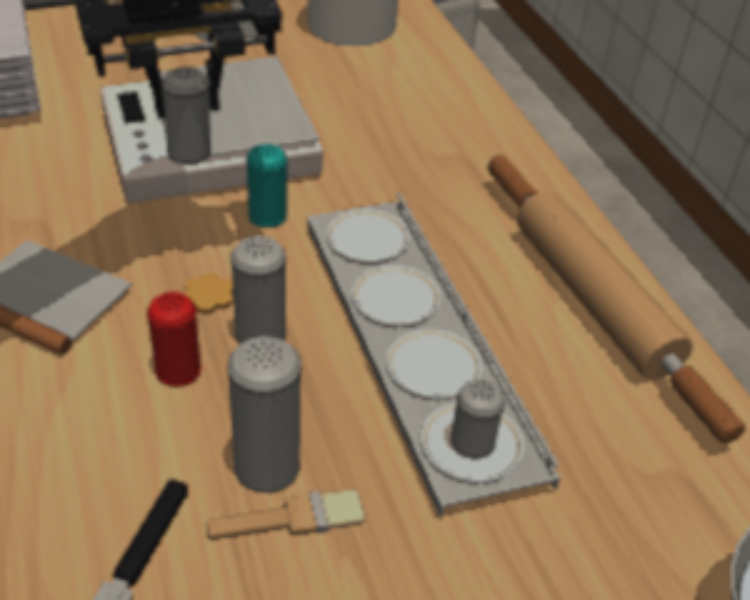

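servo_tool(
  targets=[
    [0,-0.03,0.025,0,0],
    [0,-0.08,0.06,0,0],
    [0,-0.13,0.1,0,0],
    [0,-0.18,0.135,0.01,0],
    [0,-0.225,0.165,0.02,0],
  ],
)

```text
time_s: 12.5
tool_pos: [0.6259, 0.0134, 0.1622]
tool_rot: [180.0, 0.0, 89.8]
force: [1.1, -0.6, -0.5]
grip_width: 0.0471
```

servo_tool(
  targets=[
    [0,-0.035,0.015,0.01,0],
    [0,-0.049,0.02,0.03,0],
    [0,-0.049,0.02,0.05,0],
    [0,-0.049,0.02,0.063,0],
    [0,-0.049,0.02,0.07,0],
  ],
)

```text
time_s: 13.12
tool_pos: [0.6437, -0.0308, 0.0911]
tool_rot: [-179.9, -0.0, 90.0]
force: [-0.4, -0.2, -1.4]
grip_width: 0.0476
```

Run:
```python
from h import *
go(.6457,-.033,.081)
```

```text
t 13.125 pos [ 0.6437 -0.0308  0.0911] rot [-1.7993e+02 -4.0000e-02  9.0020e+01] F [-0.4 -0.2 -1.4] w 0.0476 -> d [-0.0022  0.002   0.0101] turn 0.0
```

servo_tool(
  targets=[
    [0,-0.001,0.001,0.002,0],
    [0,-0.002,0.002,0.004,0],
    [0,-0.002,0.002,0.006,0],
    [0,-0.002,0.002,0.007,0],
    [0,-0.002,0.002,0.0075,0],
  ],
)

```text
time_s: 13.75
tool_pos: [0.6466, -0.0352, 0.0846]
tool_rot: [180.0, 0.0, 89.8]
force: [-0.7, -0.2, -1.3]
grip_width: 0.0474
```

servo_tool(
  targets=[
    [0,0,0,0.0005,0],
    [0,0,0,0.001,0],
    [0,0,0,0.0015,0],
    [0,0,0,0.0015,0],
  ],
)

```text
time_s: 14.25
tool_pos: [0.6465, -0.0352, 0.083]
tool_rot: [-180.0, 0.0, 89.8]
force: [-0.5, 0.4, -1.7]
grip_width: 0.0478
```

servo_tool(
  targets=[
    [0,0.001,0,0.0005,0],
    [0,0.002,0,0.001,0],
    [0,0.002,0,0.0015,0],
    [0,0.002,0,0.0015,0],
  ],
)

```text
time_s: 14.75
tool_pos: [0.6466, -0.0331, 0.0816]
tool_rot: [180.0, 0.0, 89.8]
force: [0.1, 0.4, -0.5]
grip_width: 0.0475
```

servo_tool(
  targets=[
    [0,0,0,0.0005,0],
    [0,0,0,0.001,0],
    [0,0,0,0.001,0],
  ],
)

```text
time_s: 15.12
tool_pos: [0.6467, -0.0332, 0.0814]
tool_rot: [180.0, 0.0, 89.8]
force: [-2.8, 0.4, 6.0]
grip_width: 0.0473
```

Contact. Release and rise.

servo_tool(
  targets=[
    [62,0,0,-0.0005,0],
    [75,0,0,-0.0005,0],
    [90,0,0,-0.0005,0],
    [90,0,0,-0.0005,0],
    [90,0,0,-0.0005,0],
  ],
)

```text
time_s: 15.75
tool_pos: [0.6466, -0.0332, 0.0809]
tool_rot: [-180.0, 0.0, 89.8]
force: [0.6, 0.0, 0.8]
grip_width: 0.0771
```

servo_tool(
  targets=[
    [90,0,0,-0.01,0],
    [90,0,0,-0.04,0],
    [90,0,0,-0.09,0],
    [90,0,0,-0.13,0],
    [90,0,0,-0.145,0],
  ],
)

```text
time_s: 16.38
tool_pos: [0.648, -0.0328, 0.2299]
tool_rot: [179.7, 0.0, 89.8]
force: [0.8, 0.5, 0.2]
grip_width: 0.0783
```

Run:
```python
from h import *
go(.4963,.082,.2)
```

```text
t 16.375 pos [ 0.648  -0.0328  0.2299] rot [1.7969e+02 3.0000e-02 8.9840e+01] F [0.8 0.5 0.2] w 0.0783 -> d [ 0.1144 -0.1522  0.029 ] turn -0.003
```

servo_tool(
  targets=[
    [90,0.03,-0.04,0.01,0],
    [90,0.065,-0.087,0.02,0],
    [90,0.1,-0.134,0.029,0],
    [90,0.114,-0.152,0.029,0],
    [90,0.114,-0.152,0.029,0],
  ],
)

```text
time_s: 17.0
tool_pos: [0.4936, 0.0822, 0.1968]
tool_rot: [-180.0, 0.1, 90.0]
force: [0.7, -0.3, -0.2]
grip_width: 0.0785
```

Run:
```python
from h import *
go(.4963,.082,.066)
r=imaging.read_camera("wrist");cv2.imwrite("pics/w4.png",r["frame"])
```

```text
t 17.0 pos [0.4936 0.0822 0.1968] rot [-1.7999e+02  9.0000e-02  8.9990e+01] F [ 0.7 -0.3 -0.2] w 0.0785 -> d [-0.      0.0027  0.1308] turn -0.0
```

View pics/w4.png

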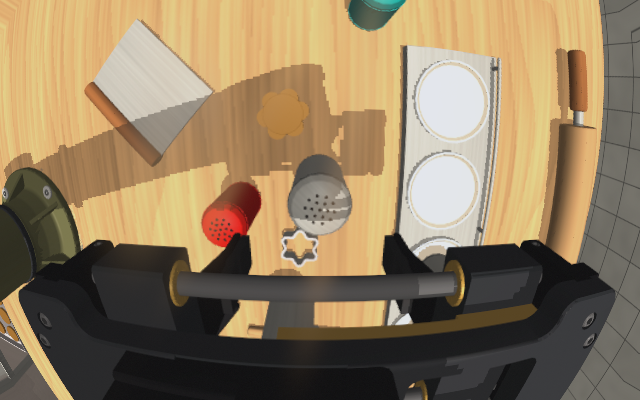

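servo_tool(
  targets=[
    [90,0,0.001,0.04,0],
    [90,0,0.001,0.085,0],
    [90,0,0.001,0.115,0],
    [90,0,0.001,0.128,0],
    [90,0,0.001,0.13,0],
  ],
)

```text
time_s: 17.68
tool_pos: [0.4963, 0.0807, 0.0665]
tool_rot: [-179.9, -0.0, 89.8]
force: [0.6, 0.4, 0.1]
grip_width: 0.0783
```

servo_tool(
  targets=[
    [70,0,0,0,0],
    [40,0,0,0,0],
    [0,0,0,0,0],
    [0,0,0,0,0],
    [0,0,0,0,0],
  ],
  grip_force=30,
)

```text
time_s: 18.3
tool_pos: [0.4964, 0.0812, 0.0677]
tool_rot: [179.9, 0.0, 89.8]
force: [-2.0, -0.2, 6.5]
grip_width: 0.0543
```

Run:
```python
from h import *
go(.4963,.082,.166)
```

```text
t 18.3 pos [0.4964 0.0812 0.0677] rot [1.7994e+02 2.0000e-02 8.9830e+01] F [-2.  -0.2  6.5] w 0.0543 -> d [ 0.0007  0.     -0.0983] turn -0.003
```

servo_tool(
  targets=[
    [0,0,0,-0.01,0],
    [0,0,0,-0.03,0],
    [0,0,0,-0.06,0],
    [0,0,0,-0.08,0],
    [0,0,0.01,-0.085,0],
  ],
)

```text
time_s: 18.92
tool_pos: [0.5064, 0.0812, 0.1531]
tool_rot: [179.9, 0.1, 89.8]
force: [0.7, 0.2, -3.1]
grip_width: 0.054
```

servo_tool(
  targets=[
    [0,-0.002,0.03,0,0],
    [0,-0.005,0.07,0,0],
    [0,-0.007,0.11,0,0],
    [0,-0.007,0.13,0.01,0],
    [0,-0.007,0.136,0.025,0],
  ],
)

```text
time_s: 19.55
tool_pos: [0.6427, 0.0735, 0.1248]
tool_rot: [-179.9, -0.0, 89.8]
force: [-0.7, -0.1, -2.9]
grip_width: 0.0541
```

Run:
```python
from h import *
go(.6435,.074,.0957)
```

```text
t 19.55 pos [0.6427 0.0735 0.1248] rot [-1.7991e+02 -4.0000e-02  8.9780e+01] F [-0.7 -0.1 -2.9] w 0.0541 -> d [0.0004 0.0008 0.0291] turn -0.004
```

servo_tool(
  targets=[
    [0,0,0.0005,0.008,0],
    [0,0,0.0005,0.016,0],
    [0,0,0.0005,0.02,0],
    [0,0,0.0005,0.024,0],
    [0,0,0.0005,0.024,0],
  ],
)

```text
time_s: 20.18
tool_pos: [0.6423, 0.0737, 0.1031]
tool_rot: [180.0, 0.0, 89.8]
force: [0.2, 0.4, -3.9]
grip_width: 0.0545
```

servo_tool(
  targets=[
    [0,0,0,0.001,0],
    [0,0,0,0.002,0],
    [0,0,0,0.003,0],
    [0,0,0,0.003,0],
  ],
)

```text
time_s: 20.68
tool_pos: [0.6423, 0.0738, 0.0999]
tool_rot: [-180.0, 0.0, 89.8]
force: [-0.7, 0.1, -3.7]
grip_width: 0.0544
```

servo_tool(
  targets=[
    [0,0,0.001,0.001,0],
    [0,0,0.001,0.002,0],
    [0,0,0.001,0.003,0],
    [0,0,0.001,0.003,0],
  ],
)

```text
time_s: 21.18
tool_pos: [0.6433, 0.0738, 0.0969]
tool_rot: [-180.0, 0.0, 89.8]
force: [0.8, 0.2, -2.6]
grip_width: 0.0542
```

servo_tool(
  targets=[
    [0,0,0,0.0005,0],
    [0,0,0,0.001,0],
    [0,0,0,0.001,0],
  ],
)

```text
time_s: 21.55
tool_pos: [0.6434, 0.0738, 0.096]
tool_rot: [-180.0, 0.0, 89.8]
force: [0.8, -0.6, -3.6]
grip_width: 0.0543
```

servo_tool(
  targets=[
    [0,0,0,0.0005,0],
    [0,0,0,0.001,0],
    [0,0,0,0.001,0],
  ],
)

```text
time_s: 21.92
tool_pos: [0.6435, 0.0739, 0.0958]
tool_rot: [180.0, 0.0, 89.8]
force: [-2.9, -0.6, 3.9]
grip_width: 0.0538
```

servo_tool(
  targets=[
    [70,0,0,0,0],
    [80,0,0,-0.0005,0],
    [90,0,0,-0.0005,0],
    [90,0,0,-0.0005,0],
    [90,0,0,-0.0005,0],
  ],
)

```text
time_s: 22.55
tool_pos: [0.6434, 0.0738, 0.0954]
tool_rot: [180.0, 0.0, 89.8]
force: [-0.5, -0.4, 0.3]
grip_width: 0.078
```

servo_tool(
  targets=[
    [95,0,0,-0.01,0],
    [100,0,0,-0.04,0],
    [100,0,0,-0.085,0],
    [100,0,0,-0.125,0],
    [100,0,0,-0.14,0],
  ],
)

```text
time_s: 23.18
tool_pos: [0.6447, 0.0744, 0.2393]
tool_rot: [179.7, -0.0, 89.8]
force: [-0.7, -0.5, 0.7]
grip_width: 0.0871
```

Run:
```python
from h import *
go(.46,-.0924,.23)
r=imaging.read_camera("side");cv2.imwrite("pics/s5.png",cv2.resize(r["frame"][60:300,200:500],None,fx=2.5,fy=2.5))
```

```text
t 23.175 pos [0.6447 0.0744 0.2393] rot [ 1.797e+02 -3.000e-02  8.984e+01] F [-0.7 -0.5  0.7] w 0.0871 -> d [-0.1674 -0.1843  0.0082] turn -0.003
```

View pics/s5.png

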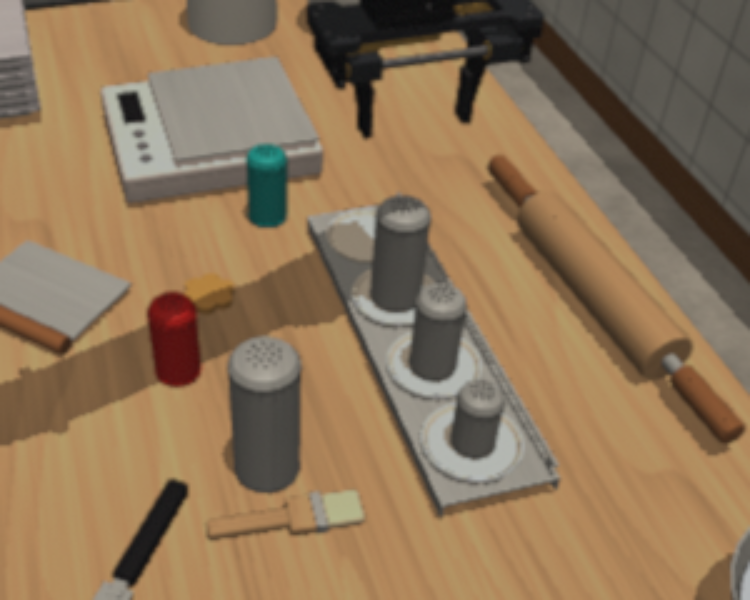

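servo_tool(
  targets=[
    [100,-0.04,-0.044,0,0],
    [100,-0.08,-0.088,0,0],
    [100,-0.12,-0.132,0,0],
    [100,-0.155,-0.17,0.008,0],
    [100,-0.167,-0.184,0.008,0],
  ],
)

```text
time_s: 23.85
tool_pos: [0.4554, -0.0956, 0.2257]
tool_rot: [-179.8, 0.1, 89.5]
force: [0.3, -0.5, 0.6]
grip_width: 0.0869
```

servo_tool(
  targets=[
    [100,0,0,0,0],
    [100,0,0,0,0],
  ],
)

```text
time_s: 24.1
tool_pos: [0.4594, -0.0916, 0.2272]
tool_rot: [-180.0, -0.0, 89.9]
force: [0.1, 0.1, 0.0]
grip_width: 0.0869
```

Run:
```python
from h import *
go(.46,-.0924,.09)
r=imaging.read_camera("wrist");cv2.imwrite("pics/w5.png",r["frame"])
```

```text
t 24.1 pos [ 0.4594 -0.0916  0.2272] rot [-1.7999e+02 -4.0000e-02  8.9900e+01] F [0.1 0.1 0. ] w 0.0869 -> d [-0.0009  0.0006  0.1372] turn -0.002
```

View pics/w5.png

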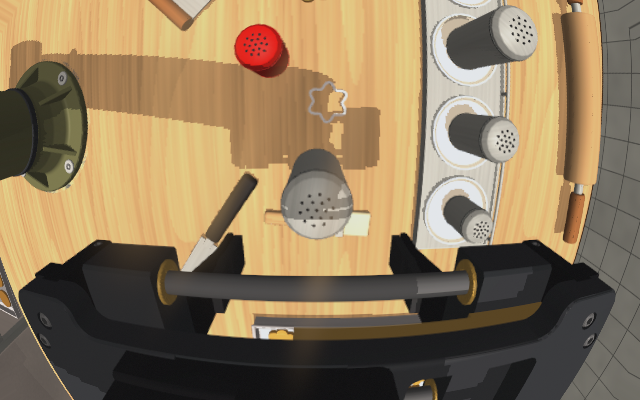

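Shaker d is centred (col ≈317) between the fingers.

servo_tool(
  targets=[
    [100,0,0,0.04,0],
    [100,-0.001,0.0005,0.085,0],
    [100,-0.001,0.0005,0.12,0],
    [100,-0.001,0.0005,0.135,0],
    [100,-0.001,0.0005,0.137,0],
  ],
)

```text
time_s: 24.78
tool_pos: [0.4596, -0.0928, 0.0901]
tool_rot: [-179.9, -0.1, 89.9]
force: [-0.0, 0.7, 0.7]
grip_width: 0.0868
```

servo_tool(
  targets=[
    [80,0,0,0,0],
    [50,0,0,0,0],
    [0,0,0,0,0],
    [0,0,0,0,0],
    [0,0,0,0,0],
  ],
  grip_force=35,
)

```text
time_s: 25.4
tool_pos: [0.4597, -0.0939, 0.0912]
tool_rot: [180.0, 0.0, 89.8]
force: [-1.9, -0.1, 5.1]
grip_width: 0.0612
```

Run:
```python
from h import *
go(.46,-.0924,.09)
```

```text
t 25.4 pos [ 0.4597 -0.0939  0.0912] rot [1.7997e+02 4.0000e-02 8.9820e+01] F [-1.9 -0.1  5.1] w 0.0612 -> d [0.0015 0.0003 0.0012] turn -0.003
```

servo_tool(
  targets=[
    [0,0,0,-0.01,0],
    [0,0,0,-0.03,0],
    [0,0,0,-0.06,0],
    [0,0,0,-0.095,0],
    [0,0.02,0.002,-0.115,0],
  ],
)

```text
time_s: 26.02
tool_pos: [0.4614, -0.075, 0.2068]
tool_rot: [180.0, 0.1, 89.6]
force: [1.4, -0.4, -4.4]
grip_width: 0.0616
```

servo_tool(
  targets=[
    [0,0.04,0,0,0],
    [0,0.09,0.005,0,0],
    [0,0.14,0.01,0,0],
    [0,0.19,0.01,0,0],
    [0,0.23,0.015,0,0],
  ],
)

```text
time_s: 26.65
tool_pos: [0.476, 0.1584, 0.2052]
tool_rot: [-180.0, 0.0, 89.9]
force: [0.8, -0.6, -4.2]
grip_width: 0.0618
```

Run:
```python
from h import *
go(.646,.1785,.1192)
```

```text
t 26.65 pos [0.476  0.1584 0.2052] rot [-1.7995e+02  3.0000e-02  8.9930e+01] F [ 0.8 -0.6 -4.2] w 0.0618 -> d [0.0203 0.1701 0.0859] turn -0.001
```

servo_tool(
  targets=[
    [0,0.015,0.02,0,0],
    [0,0.0215,0.06,0,0],
    [0,0.0215,0.105,0,0],
    [0,0.0215,0.15,0,0],
    [0,0.0215,0.17,0.01,0],
  ],
)

```text
time_s: 27.28
tool_pos: [0.6495, 0.1761, 0.1942]
tool_rot: [-180.0, -0.0, 89.7]
force: [-0.4, 0.4, -4.6]
grip_width: 0.0617
```

servo_tool(
  targets=[
    [0,0,0,0.01,0],
    [0,0,0,0.03,0],
    [0,0,0,0.045,0],
    [0,0,0,0.055,0],
    [0,0,0,0.06,0],
  ],
)

```text
time_s: 27.9
tool_pos: [0.6468, 0.177, 0.1349]
tool_rot: [-180.0, 0.0, 89.8]
force: [0.1, 0.0, -5.0]
grip_width: 0.0613
```

Run:
```python
from h import *
go(.646,.1785,.1192)
r=imaging.read_camera("side");cv2.imwrite("pics/s6.png",cv2.resize(r["frame"][60:300,200:500],None,fx=2.5,fy=2.5))
```

```text
t 27.9 pos [0.6468 0.177  0.1349] rot [-1.7997e+02  3.0000e-02  8.9830e+01] F [ 0.1  0.  -5. ] w 0.0613 -> d [ 0.0015 -0.0008  0.0157] turn -0.003
```

View pics/s6.png

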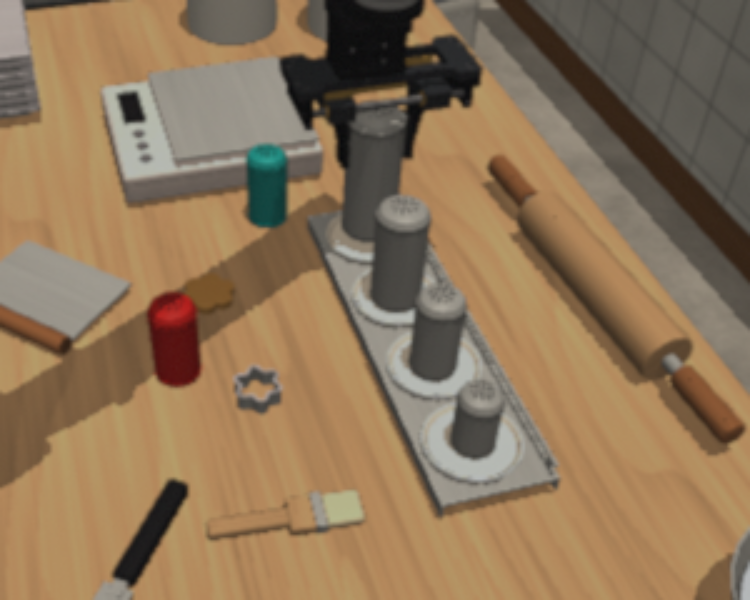

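servo_tool(
  targets=[
    [0,0.001,-0.0005,0.004,0],
    [0,0.001,-0.0005,0.008,0],
    [0,0.001,-0.0005,0.011,0],
    [0,0.001,-0.0005,0.012,0],
    [0,0.001,-0.0005,0.012,0],
  ],
)

```text
time_s: 28.58
tool_pos: [0.6467, 0.1782, 0.1235]
tool_rot: [-180.0, 0.0, 89.8]
force: [-0.4, 0.6, -3.9]
grip_width: 0.0616
```

servo_tool(
  targets=[
    [0,0,0,0.0005,0],
    [0,0,0,0.001,0],
    [0,0,0,0.0015,0],
    [0,0,0,0.0015,0],
  ],
)

```text
time_s: 29.08
tool_pos: [0.6467, 0.1783, 0.122]
tool_rot: [-180.0, 0.0, 89.8]
force: [-0.0, 0.5, -4.6]
grip_width: 0.0615
```

servo_tool(
  targets=[
    [0,0,0,0.0005,0],
    [0,0,0,0.001,0],
    [0,0,0,0.0015,0],
    [0,0,0,0.0015,0],
  ],
)

```text
time_s: 29.58
tool_pos: [0.6467, 0.1783, 0.1204]
tool_rot: [-180.0, 0.0, 89.8]
force: [0.3, -0.2, -4.2]
grip_width: 0.0615
```

servo_tool(
  targets=[
    [0,0,0,0.0005,0],
    [0,0,0,0.001,0],
    [0,0,0,0.001,0],
  ],
)

```text
time_s: 29.95
tool_pos: [0.6467, 0.1783, 0.1195]
tool_rot: [-180.0, 0.0, 89.8]
force: [0.1, -0.2, -4.2]
grip_width: 0.0615
```

servo_tool(
  targets=[
    [0,0,0,0.0005,0],
    [0,0,0,0.001,0],
    [0,0,0,0.001,0],
  ],
)

```text
time_s: 30.32
tool_pos: [0.6468, 0.1784, 0.1194]
tool_rot: [180.0, 0.0, 89.8]
force: [-3.7, -0.8, 3.2]
grip_width: 0.0617
```

servo_tool(
  targets=[
    [78,0,0,0,0],
    [88,0,0,-0.0005,0],
    [98,0,0,-0.0005,0],
    [98,0,0,-0.0005,0],
    [98,0,0,-0.0005,0],
  ],
)

```text
time_s: 30.95
tool_pos: [0.6468, 0.1783, 0.119]
tool_rot: [180.0, 0.0, 89.8]
force: [-0.5, 0.4, -0.1]
grip_width: 0.0847
```

servo_tool(
  targets=[
    [100,0,0,-0.01,0],
    [100,0,0,-0.04,0],
    [100,0,0,-0.085,0],
    [100,0,0,-0.125,0],
    [100,0,0,-0.14,0],
  ],
)

```text
time_s: 31.58
tool_pos: [0.6477, 0.1792, 0.2627]
tool_rot: [179.7, -0.1, 89.8]
force: [0.1, 0.4, -1.3]
grip_width: 0.0868
```

servo_tool(
  targets=[
    [100,0,-0.04,0,0],
    [100,0,-0.09,0,0],
    [100,0,-0.14,0,0],
    [100,0,-0.16,0,0],
    [100,0,-0.16,0,0],
  ],
)

```text
time_s: 32.2
tool_pos: [0.4856, 0.1786, 0.2589]
tool_rot: [180.0, 0.1, 89.8]
force: [1.3, 0.0, 0.7]
grip_width: 0.087
```

Run:
```python
from h import *
from scipy.optimize import least_squares
o=monitor.get_obs();print(o["time_s"],o["tool_pos"])
g={"a":(.644,-.135,.021,.07),"b":(.6457,-.032,.024,.095),"c":(.643,.0745,.0275,.12),"d":(.6455,.179,.031,.15)}
for cam in("side","top"):
    r=imaging.read_camera(cam);cv2.imwrite(f"pics/{cam}9.png",r["frame"][60:300,200:500] if cam=="side" else r["frame"])
    P=cloud(r).reshape(-1,3);P=P[np.isfinite(P).all(1)]
    for n,(x,y,R,h) in g.items():
        near=np.hypot(P[:,0]-x,P[:,1]-y)<R+.015
        for lo,hi in((.042,.028+h-.015),):
            S=P[near&(P[:,2]>lo)&(P[:,2]<hi)]
            if len(S)<8: continue
            # axis fit with tilt
            f=least_squares(lambda c:np.hypot(S[:,0]-c[0]-c[2]*(S[:,2]-.03),S[:,1]-c[1]-c[3]*(S[:,2]-.03))-R,[x,y,0,0],loss="soft_l1",f_scale=.003)
            print(cam,n,len(S),f.x[:2].round(4),"off",((f.x[:2]-[x,y])*1000).round(1),"tilt deg",np.degrees(f.x[2:]).round(1),"top z",round(np.percentile(P[np.hypot(P[:,0]-x,P[:,1]-y)<R][:,2],97),3))
```

```text
32.2 [0.48564427 0.17859196 0.25893931]
side a 220 [ 0.6461 -0.1353] off [ 2.1 -0.3] tilt deg [ 0.3 -0.1] top z 0.1
side b 390 [ 0.6459 -0.0319] off [0.2 0.1] tilt deg [ 0.1 -0.4] top z 0.125
side c 577 [0.6445 0.0741] off [ 1.5 -0.4] tilt deg [-0.2  0. ] top z 0.149
side d 691 [0.648  0.1792] off [2.5 0.2] tilt deg [-0.2  0.2] top z 0.179
top a 37 [ 0.6446 -0.1354] off [ 0.6 -0.4] tilt deg [-0.1  0.8] top z 0.101
top b 58 [ 0.6444 -0.0317] off [-1.3  0.3] tilt deg [ 0.2 -0.5] top z 0.127
top c 92 [0.6428 0.0746] off [-0.2  0.1] tilt deg [-0.1  0.2] top z 0.152
top d 104 [0.6458 0.1801] off [0.3 1.1] tilt deg [0.1 0.1] top z 0.181
```

View pics/top9.png

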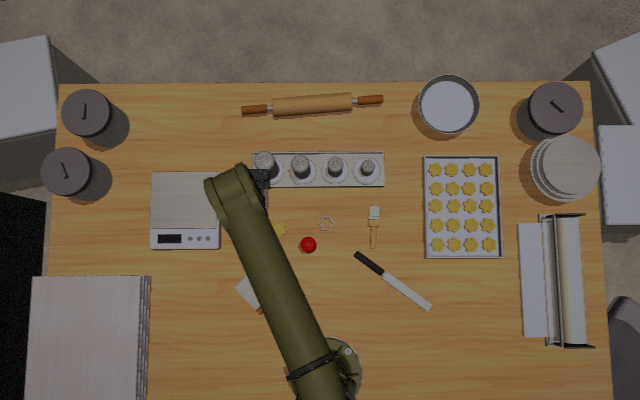

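View pics/side9.png

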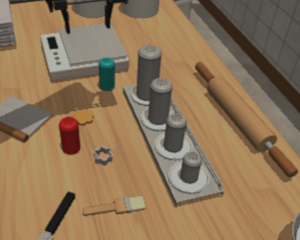

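All four stand upright within about 2 mm of the dish centres, in the right order, and the arm is clear.

```bash
python3 -c "
from cell import ticket
print(ticket.sign_off())"
```

```text
the job is handed in; nothing more can be done
None
```

The four steel shakers stand in the dishes in height order, and I handed the job in at about 32 s. The shortest is in dish 4, next to the cookie pan on the right, and they rise to the tallest in dish 1. Each one was lowered in small steps until light contact showed at the wrist (peak reading about 7 N), then released. I did not touch the red or turquoise look-alikes.

**Last checks:** both cameras show all four upright, with fitted tilt under 1°. They are within about 2.5 mm of the dish centres, and their tops are at the expected heights. The gripper is empty and about 16 cm back from the shelf. The two cameras disagreed with each other by about 1.5–2 mm in x. No check failed.

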